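Sweep stray tube caps into the bench pan

ROBOT

A 7-joint arm with a two-finger parallel gripper is mounted at the origin on a cart in front of the work surface, level with it; the furniture and walls round the work are solid. World frame = base frame: x ahead of the robot, y to its left, z up, the work surface at z = 0. Lengths are in mm, angles in rad, forces in N, time in s.
With the tool pointing down it reaches from about 400 to 875 mm from the base axis. Payload 4.4 kg.
Tool frame: the origin (TCP) lies between the finger pads; the fingertips stand ctrl.tip_reach ahead of it and the grasp point (between the pads) lies 8 mm behind it (ctrl.tip_reach is the distance from the TCP to the fingertips, in mm); z points along the fingers, y is the direction in which the jaws open and shut (so a half turn about z gives the same grasp; the last joint's range is limited). The gripper opens to 85 mm and grips with 20 to 120 N. Pads are 22 mm wide; open, the fingers measure 114 mm over their backs; the gripper's body (76 mm by 85 mm) begins 54 mm behind the grasp point. The pads swing forward as they close: fully open they stand 13 mm farther back than shut.
Start: joints at [1.155, 0.628, 0.038, 1.517, -0.027, 0.996, -0.02], TCP at [222.79, -610.641, 218.413] pointing down, gripper open.
Joint ranges: [-3.06, 3.06], [-0.37, 2.12], [-1.25, 1.32], [0.18, 2.47], [-1.1, 4.24], [0.23, 1.98], [-2.94, 2.94]. Speed limits (rad/s): [2.57, 2.57, 3.14, 3.14, 3.14, 3.14, 3.14].

INTERFACE

Orientations are given as [roll, pitch, yaw] about the fixed x, y, z axes, in that order (R = Rz(yaw) Ry(pitch) Rx(roll)).
In Python, from cell import status, viewer, order, ctrl gives the robot as it stands.
- The arm moves only by the tool play_rows, never from a script. Its argument "series" is a list of rows, each a list of 5 numbers: the shift along the tool's x, y, z in cm, then the turn about the tool's z in degrees, then the closure, from 0 (fully open) to 1 (shut). In form: [[x, y, z, yaw, gripper], ...]. A call has 1 to 8 rows; each row is the pose to reach, as a shift and turn from the pose commanded when the call began, along the tool's axes at that moment; what a row does not reach only later rows make up. A row lasts 1/10 s, in which the tool goes at most 50 mm and 8.59 degrees, less where a joint would pass 70% of its speed; a pose out of reach is approached as far as the arm can. A call with a gripper value outside its range is refused whole. The fingers move at their own pace and stop on an object; the grip force is fixed at half the most. Time passes only in rows, so rows that repeat a pose let the fingers close. It gives the time, the measured TCP pose, the force and the opening at its end, in the units of the state.
- status.read_state(): the state, without advancing time (a new reading comes with each control period).
- viewer.get_image(name): name is "scene" or "top"; returns a dict with "img" (384x512x3 uint8, red, green, blue), "vfov" (degrees; the focal length in pixels is half the picture's height over the tangent of half this angle, whatever the lens; pixels are square), "cx", "cy" (the principal point, pixels), "rvec" (rotation vector, rad) and "tvec" (3), from world to camera coordinates, as OpenCV has them. Camera axes: x right, y down, z forward; pixel columns grow to the right and rows downward; lengths in mm; the calibration is good to about 2 mm. A picture is of the moment at which its call begins. There is no depth.
- order.finish_job(): hands the job in, once; it reports no verdict.
The state is a dict: "clock": time; "qpos": joint angles; "qd": joint speeds; "tau": joint torques, N m; "eef_pos": TCP position; "tool_rot": TCP orientation; "force": force on the tool from outside, world axes, zero at the start; "torque": the same for the moment, N m; "width": finger opening in mm.
Only numpy, scipy, OpenCV 4.12 (cv2) and the standard library are available. Lean on these libraries where they do the work, as an engineer would, in place of code of your own. Each camera call takes 0.05 s, during which the arm holds its last target. There are 200 camera calls.

TASK

Sweep the three loose green screw caps along the bench with the fingertips, over the low front lip and into the flat metal pan, so that each lies flat on the pan's floor, wholly inside. Only push them: do not pick up, lift or tip a cap on the way. Leave the small vial that stands among them, and the marker and the pipette lying beside the work, where they are.

Things in the scene. Friction and masses are not known exactly. Their poses are not given: they have to be found in the camera images.
- pan: shallow aluminium pan, fixed, open in front and above. Origin: middle of its front lip, at bench height; +y points into the pan (about world +y), x along the lip, z up. Inside: 210 mm wide (x), 105 mm deep (y, lip to rear wall). Floor ramps from 0 at the lip to 3 mm at y = 22 mm, then flat. Side and rear walls 3 mm thick, 27 mm high with their rim; side walls begin at y = 10 mm.
- cap_1: loose dark green screw cap, a disc 35 mm across and 12 mm high, lying flat on the pale blue-grey bench liner. Origin: centre of its underside; z up. About 12 g, slides easily.
- cap_2: loose dark green screw cap, a disc 35 mm across and 12 mm high, lying flat on the pale blue-grey bench liner. Origin: centre of its underside; z up. About 12 g, slides easily.
- cap_3: loose dark green screw cap, a disc 35 mm across and 12 mm high, lying flat on the pale blue-grey bench liner. Origin: centre of its underside; z up. About 12 g, slides easily.
- vial: small glass vial with a black cap, standing upright on the bench among the caps, 12 mm across, 41 mm high. Origin: centre of its underside. Not to be moved.
- marker: red marker pen lying on the bench in front of the caps, 128 mm long along its own y, 16 mm wide, 14 mm high. Origin: its middle, at the underside. Not to be moved.
- pipette: grey pipette lying on the bench behind the work, 290 mm long along its own y, 65 mm wide, 29 mm high. Origin: its middle, at the underside. Not to be moved.
Things that resemble listed ones, but are neither listed nor needed, are in the scene too. What is shaped like the cap_2 but brown, purple or yellow is not meant.

How it is judged:
By the outcome, as a careful person would: the job done as asked, in the order asked, and still so for the second after the job is handed in, with the robot touching nothing.
It also fails if it takes over 58 s, if anything falls off the work surface, if the arm or the gripper's body presses on something with over 40 N, if the wrist force passes 120 N, or if a joint passes its speed limit or range.

## Working session

There is one attempt and no reset: what is moved stays moved. The work goes in short steps, Python scripts to look and compute and a tool call to move; the robot and the scene stay as the last step left them, time stands still between calls to the robot, and variables do not carry over. Pictures are saved under pics/ and viewed, about 8 in all and at most 12, crops included, and the job is handed in when it is done.

Besides the shell and the picture viewer there is one more tool, called as name([rows], argument=value, ...), one row to a line, values as JSON. play_rows: Moves the arm, as the interface text tells. Its arguments: {"type":"object","properties":{"series":{"type":"array","items":{"type":"array","items":{"type":"number"}}}},"required":["series"]}

```bash
mkdir -p pics; ls; python3 - <<'E'
from cell import status, viewer, order, ctrl
import cv2,numpy as np
print(status.read_state()); print(ctrl.tip_reach)
for n in("scene","top"):
    d=viewer.get_image(n); im=d.pop("img"); print(n,d)
    cv2.imwrite(f"pics/{n}0.png",im[:,:,::-1]); np.savez(f"{n}0.npz",img=im,**d)
E
```

```text
pics
{'clock': 0.0, 'qpos': array([ 1.15519393,  0.62933448,  0.03839623,  1.51837442, -0.02704204,
        0.99631631, -0.0200174 ]), 'qd': array([ 3.19584504e-05,  3.58871636e-04,  7.35070790e-04,  3.21003799e-04,
       -1.49189558e-03,  1.41898819e-03, -1.17610044e-04]), 'tau': array([-4.27256737e-04, -5.63385451e+01,  1.22651696e+00, -1.93435282e+01,
        1.11352064e-02,  1.06611487e-02,  5.72616131e-06]), 'eef_pos': array([ 222.60105477, -609.99321064,  217.49377168]), 'tool_rot': array([-3.13967578e+00, -3.70893942e-05,  3.49798920e-01]), 'force': array([-0.98778492,  0.42797494, -0.02320221]), 'torque': array([-0.0067205 , -0.01641403,  0.03058917]), 'width': 85.52575246414992}
11.0
scene {'vfov': 56.10452695144484, 'cx': 260.214760306441, 'cy': 194.97294936116697, 'rvec': array([ 1.08774304, -2.44117352,  0.97234086]), 'tvec': array([163.15339033, 407.99828611, 500.72896995])}
top {'vfov': 44.253158256783095, 'cx': 262.92119440555257, 'cy': 190.39441423980003, 'rvec': array([ 2.11464194, -2.14858463,  0.19018749]), 'tvec': array([-241.26988249,  513.75568668,  808.00929226])}
```

View pics/scene0.png

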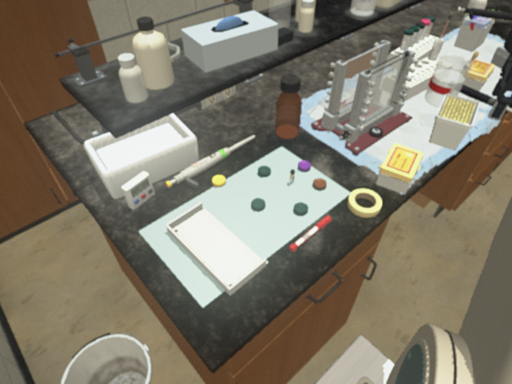

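View pics/top0.png

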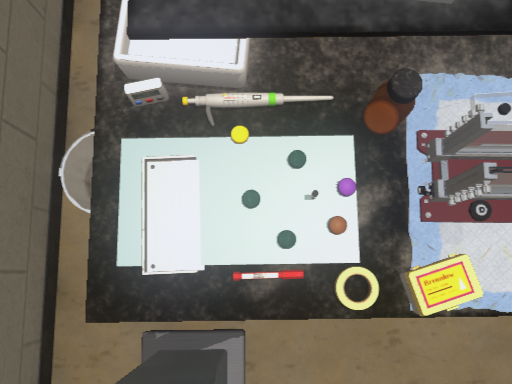

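Top view: the green caps are at about (297,159), (251,199) and (287,239). The vial is at (312,195), the pan spans columns 142–203 with its lip at column ~203, the marker is at (268,275) and the pipette at (258,100). The brown, purple and yellow discs are decoys. The scene view shows the same layout.

```bash
cat > h.py <<'E'
import cv2,numpy as np
def cam(d):
    f=192/np.tan(np.radians(float(d['vfov']))/2)
    K=np.array([[f,0,float(d['cx'])],[0,f,float(d['cy'])],[0,0,1]])
    R=cv2.Rodrigues(np.array(d['rvec']))[0]; return K,R,np.array(d['tvec'])
def ray(d,p):
    K,R,t=cam(d); return -R.T@t, R.T@np.linalg.inv(K)@np.array([*p,1.])
def plane(d,p,z):
    c,v=ray(d,p); return c+v*(z-c[2])/v[2]
def tri(d1,p1,d2,p2):
    c1,v1=ray(d1,p1);c2,v2=ray(d2,p2)
    s=np.linalg.lstsq(np.c_[v1,-v2],c2-c1,rcond=None)[0]
    a,b=c1+s[0]*v1,c2+s[1]*v2; return (a+b)/2,np.linalg.norm(a-b)
def greens(im,amin=40):
    hsv=cv2.cvtColor(im,cv2.COLOR_RGB2HSV)
    m=cv2.inRange(hsv,(65,60,20),(100,255,110))
    n,l,s,c=cv2.connectedComponentsWithStats(m)
    return [(c[i],s[i]) for i in range(1,n) if amin<s[i][4]<500]
E
python3 - <<'E'
from h import *
np.set_printoptions(precision=1,suppress=True)
S=np.load("scene0.npz");T=np.load("top0.npz")
for d,n in((S,"S"),(T,"T")):
    print(n,"cam",ray(d,(0,0))[0])
    for c,s in greens(d['img']): print(n,c,s,plane(d,c,6 if n=="S" else 9))
gs=[c for c,s in greens(S['img'])];gt=[c for c,s in greens(T['img'])]
for a in gt:
    for b in gs:
        p,e=tri(T,a,S,b)
        if e<12: print("tri",a,p,e)
for nm,p,z in(("vial foot",(307,197),0),("vial top",(315,193),41),("lipA",(203,160),0),("lipB",(204,269),0),("wallA",(142,157),27),("wallB",(143,273),27),("wA lip",(197,156),27),("wB lip",(203,271),27),("mark1",(234,276),7),("mark2",(303,274),7),("brown",(338,225),10),("purple",(346,187),10),("yellow",(239,134),10),("pipL",(183,101),15),("pipR",(333,98),10),("pip hook",(211,122),10)):
    print(nm,plane(T,p,z))
print("vial tri",tri(T,(315,193),S,(292,171)), "bottle",plane(T,(382,116),0))
big=cv2.resize(T['img'][90:290,130:370],None,fx=3.2,fy=3,interpolation=cv2.INTER_CUBIC)
cv2.imwrite("pics/topcrop.png",big[:,:,::-1])
E
```

```text
S cam [ 76.3 154.4 643.5]
S [412.1  29.3] [405  25  15   9  74] [  813.7 -1396.9     6. ]
T cam [ 361.7 -245.3  885.5]
vial foot [ 503.8 -333.2    0. ]
vial top [ 504.3 -343.9   41. ]
lipA [ 579.1 -135.2    0. ]
lipB [ 371.9 -138.3    0. ]
wallA [580.  -24.6  27. ]
wallB [366.3 -32.5  27. ]
wA lip [ 580.3 -127.3   27. ]
wB lip [ 368.1 -139.8   27. ]
mark1 [ 358.3 -194.1    7. ]
mark2 [ 359.9 -320.5    7. ]
brown [ 448.5 -388.1   10. ]
purple [ 520.1 -406.3   10. ]
yellow [ 626.9 -205.4   10. ]
pipL [693.3 -97.7  15. ]
pipR [ 696.9 -389.2   10. ]
pip hook [ 651.8 -151.5   10. ]
vial tri (array([ 505.7, -343.5,   38.2]), np.float64(2.3755702858466696)) bottle [ 662.2 -485.3    0. ]
```

View pics/topcrop.png

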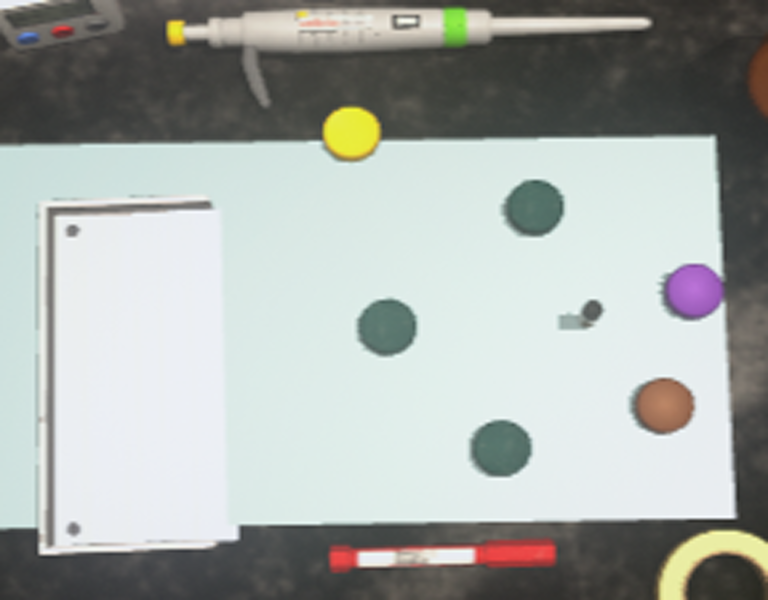

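The crop confirms the pan opens towards −y. Its measured inside width of 210 mm agrees with the text, and the vial triangulates to 38 mm against 41. The green mask needs a fix.

```bash
python3 - <<'E'
import re
s=open('h.py').read()
i=s.index("def greens"); s=s[:i]+'''def greens(im):
    r,g,b=[im[:,:,k].astype(int) for k in range(3)]
    m=((g-r>15)&(g<130)&(g>=b-2)&(g-b<40)).astype(np.uint8)
    n,l,s,c=cv2.connectedComponentsWithStats(m)
    return [(c[i],s[i]) for i in range(1,n) if 60<s[i][4]<600 and s[i][2]<30 and s[i][3]<30]
'''
open('h.py','w').write(s)
from h import *
np.set_printoptions(precision=1,suppress=True)
S=np.load("scene0.npz");T=np.load("top0.npz")
print(T['img'][199,251],S['img'][204,258])
for d,n in((S,"S"),(T,"T")):
    for c,s in greens(d['img']): print(n,c,s,plane(d,c,8))
for a,_ in greens(T['img']):
    for b,_ in greens(S['img']):
        p,e=tri(T,a,S,b)
        if e<8 and -10<p[2]<30: print("tri",a,p,e)
for q in((219,208),(238,540),(213,203),(216,545),(48,205),(47,550),(55,213),(52,542)):
    print(q,plane(T,(130+q[0]/3.2,90+q[1]/3),0),plane(T,(130+q[0]/3.2,90+q[1]/3),27))
E
```

```text
[ 93 121 113] [ 99 126 113]
S [412.   29.3] [405  25  15   9  77] [  811.8 -1392.      8. ]
S [263.8 170.9] [258 167  12  10  90] [ 576.9 -313.4    8. ]
S [257.7 204.3] [252 199  13  12 112] [ 501.1 -224.5    8. ]
S [300.3 208.6] [294 203  13  13 117] [ 424.4 -289.7    8. ]
T [296.8 158.5] [288 150  18  19 237] [ 577.2 -315.3    8. ]
T [250.6 198.6] [242 190  18  18 248] [ 501.2 -226.2    8. ]
T [286.2 238.9] [278 230  18  19 253] [ 424.4 -291.3    8. ]
tri [296.8 158.5] [ 578.  -315.1    6. ] 1.006826759044338
tri [250.6 198.6] [ 501.9 -225.8    6.2] 1.1106401498007321
tri [286.2 238.9] [ 424.9 -291.1    6.3] 1.0371870726402452
(219, 208) [ 580.5 -126.4    0. ] [ 573.8 -130.1   27. ]
(238, 540) [ 370.1 -139.     0. ] [ 369.9 -142.3   27. ]
(213, 203) [ 583.9 -122.8    0. ] [ 577.1 -126.5   27. ]
(216, 545) [ 367.3 -126.3    0. ] [ 367.1 -130.    27. ]
(48, 205) [584.1 -23.5   0. ] [577.3 -30.3  27. ]
(47, 550) [365.8 -28.9   0. ] [365.7 -35.5  27. ]
(55, 213) [578.8 -27.9   0. ] [572.1 -34.5  27. ]
(52, 542) [370.6 -31.7   0. ] [370.3 -38.2  27. ]
```

play_rows([
  [0, 0, 0, -8.5, 0.75],
  [0, 0, 0, -17, 0.75],
  [0, 0, 0, -25.5, 0.75],
  [0, 0, 0, -34, 0.75],
  [0, 0, 0, -42.5, 0.75],
  [0, 0, 0, -51, 0.75],
  [0, 0, 0, -59.5, 0.75],
  [0, 0, 0, -68, 0.75],
])

```text
clock: 0.9
eef_pos: [222.6, -610.3, 217.9]
tool_rot: [-3.141, -0.001, 1.543]
force: [-0.3, -0.2, 0.2]
width: 21.5
```

Both views agree on the caps: A(577,−315), B(501,−226) and C(424,−291). Triangulated heights are about 6 mm, which is right for mid-cap. I'll sweep B first, heading 12° towards x≈468.

play_rows([
  [4.3, 3.5, 0, -3, 0.75],
  [8.6, 7, 0, -6, 0.75],
  [12.9, 10.5, 0, -9, 0.75],
  [17.2, 14, 0, -12, 0.75],
  [21.5, 17.5, 0, -14, 0.75],
  [25.8, 21, 0, -14, 0.75],
  [30, 24.5, 0, -14, 0.75],
  [34.3, 28, 0, -14, 0.75],
])

```text
clock: 1.7
eef_pos: [486.9, -307.9, 218.2]
tool_rot: [-3.141, -0.0, 1.781]
force: [0.7, -0.9, 0.1]
width: 21.1
```

play_rows([
  [0, 0, 4, 0, 0.75],
  [0, 0, 8, 0, 0.75],
  [0, 0, 12, 0, 0.75],
  [0, 0, 15, 0, 0.75],
  [0, 0, 16, 0, 0.75],
  [0, 0, 16, 0, 0.75],
  [0, 0, 16, 0, 0.75],
])

```text
clock: 2.4
eef_pos: [487.1, -309.9, 59.5]
tool_rot: [3.14, 0.001, 1.781]
force: [0.3, -0.6, 0.1]
width: 21.4
```

play_rows([
  [1.5, 1.6, 0, 0, 0.75],
  [2.9, 3.2, 0, 0, 0.75],
  [2.9, 3.2, 0, 0, 0.75],
  [2.9, 3.2, 2, 0, 0.75],
  [2.9, 3.2, 3.5, 0, 0.75],
  [2.9, 3.2, 4.5, 0, 0.75],
  [2.9, 3.2, 4.5, 0, 0.75],
])

```text
clock: 3.1
eef_pos: [510.2, -274.7, 12.3]
tool_rot: [-3.14, -0.001, 1.78]
force: [-1.3, 0.7, -0.0]
width: 21.1
```

```bash
cat > look.py <<'E'
import sys; from h import *; from cell import viewer,status
np.set_printoptions(precision=1,suppress=True)
for n in sys.argv[2:]:
    d=viewer.get_image(n)
    for c,s in greens(d['img']):
        p=plane(d,c,8)
        if p[1]>-500: print(n,c,s[2:],p)
    r=d['img'][140:290,130:350] if n=="top" else d['img'][140:300,140:340]
    cv2.imwrite(f"pics/{sys.argv[1]}_{n}.png",cv2.resize(r,None,fx=3.4,fy=3.4,interpolation=cv2.INTER_CUBIC)[:,:,::-1])
print(status.read_state()['eef_pos'],status.read_state()['force'])
E
python3 look.py b0 scene top
```

```text
scene [257.6 203.6] [ 14  12 130] [ 502.9 -225.7    8. ]
scene [300.3 208.8] [ 13  13 123] [ 424.1 -289.3    8. ]
[ 511.3 -274.8   13.5] [ 0.4 -0.3  0.3]
```

View pics/b0_scene.png

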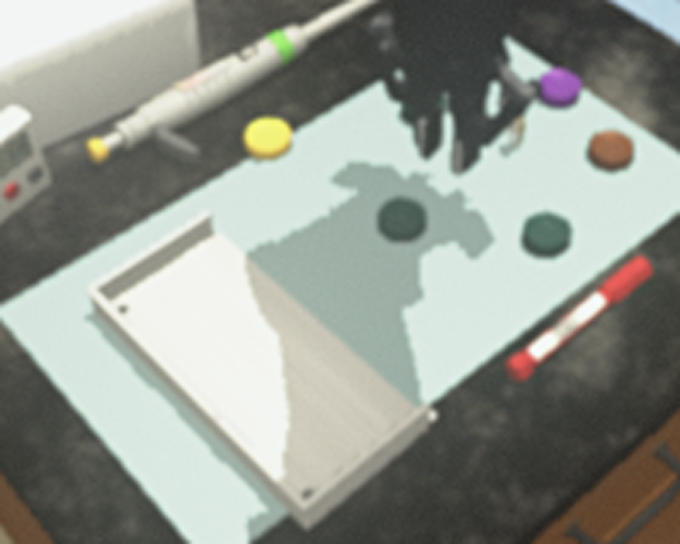

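The fingertips are behind cap B, at crop (440,155) with the cap at (402,220). They touch nothing, and the vial is upright behind them at (515,135). Next I push.

play_rows([
  [0.8, 0, 0, 0, 0.75],
  [1.6, 0, 0, 0, 0.75],
  [2.2, 0, 0, 0, 0.75],
  [2.8, 0, 0, 0, 0.75],
  [3.5, 0, 0, 0, 0.75],
  [4.2, 0, 0, 0, 0.75],
  [5, 0, 0, 0, 0.75],
  [5.8, 0, 0, 0, 0.75],
])

```text
clock: 4.0
eef_pos: [499.1, -217.1, 13.4]
tool_rot: [3.142, -0.0, 1.781]
force: [0.2, -0.4, -0.6]
width: 21.3
```

```bash
python3 look.py b1 scene
```

```text
scene [256.5 204.8] [14 11 79] [ 501.9 -221.1    8. ]
scene [300.3 208.8] [ 13  13 121] [ 424.  -289.3    8. ]
[ 498.8 -215.2   13.4] [-0.5  1.   0.9]
```

View pics/b1_scene.png

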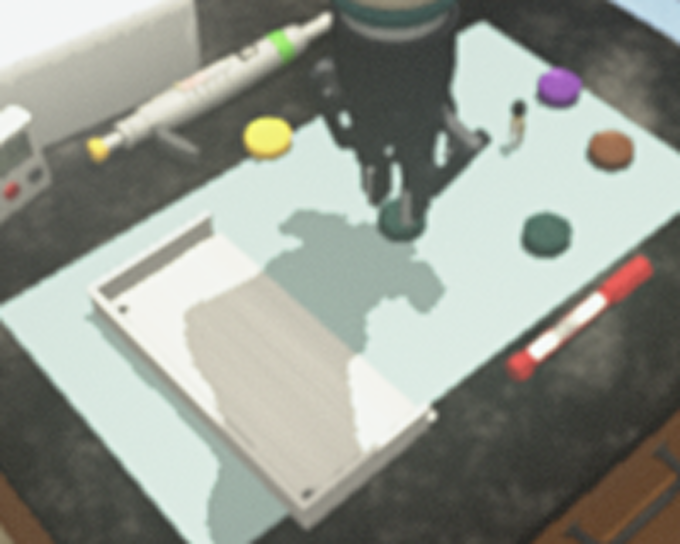

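The fingertips passed over cap B; the right tip is at crop (407,222), on top of the cap at (402,218). So at this closure the tips sit higher than tip_reach suggests. I'll estimate their height from that pixel, then back off.

```bash
python3 - <<'E'
from h import *
np.set_printoptions(precision=1,suppress=True)
S=np.load("scene0.npz")
for q in((407,222),(377,203)):
    for z in(0,5,10,15,20): print(q,plane(S,(140+q[0]/3.4,140+q[1]/3.4),z))
E
```

```text
(407, 222) [ 500.9 -230.6    0. ]
(407, 222) [ 497.6 -227.6    5. ]
(407, 222) [ 494.3 -224.6   10. ]
(407, 222) [ 491.  -221.6   15. ]
(407, 222) [ 487.7 -218.6   20. ]
(377, 203) [ 528.7 -226.8    0. ]
(377, 203) [ 525.2 -223.8    5. ]
(377, 203) [ 521.6 -220.8   10. ]
(377, 203) [ 518.1 -217.9   15. ]
(377, 203) [ 514.6 -214.9   20. ]
```

play_rows([
  [-1.5, 0, -0.3, 0, 0.75],
  [-3, 0, -0.3, 0, 0.75],
  [-4.5, 0, -0.3, 0, 0.75],
  [-6, 0, -0.3, 0, 0.75],
  [-6, 0, 0, 0, 0.75],
  [-6, 0, 0, 0, 0.75],
])

```text
clock: 4.65
eef_pos: [511.1, -276.9, 12.8]
tool_rot: [-3.141, -0.001, 1.779]
force: [-0.5, 1.0, 1.5]
width: 21.4
```

play_rows([
  [0, 0, 0.2, 0, 0.75],
  [0, 0, 0.4, 0, 0.75],
  [0, 0, 0.6, 0, 0.75],
  [0, 0, 0.6, 0, 0.75],
])

```text
clock: 5.05
eef_pos: [511.7, -275.9, 7.1]
tool_rot: [-3.141, -0.0, 1.782]
force: [0.3, -0.3, 0.5]
width: 21.4
```

play_rows([
  [0, 0, 0.1, 0, 0.75],
  [0, 0, 0.2, 0, 0.75],
  [0, 0, 0.3, 0, 0.75],
  [0, 0, 0.3, 0, 0.75],
])

```text
clock: 5.45
eef_pos: [511.7, -276.4, 4.3]
tool_rot: [-3.141, -0.0, 1.781]
force: [0.0, -1.0, 0.6]
width: 21.3
```

```bash
python3 look.py b2 scene
```

```text
scene [257.7 203.4] [ 14  12 125] [ 503.2 -226.1    8. ]
scene [300.3 208.7] [ 13  13 121] [ 424.2 -289.3    8. ]
[ 511.8 -276.5    4.4] [ 0.2 -0.6  0.4]
```

View pics/b2_scene.png

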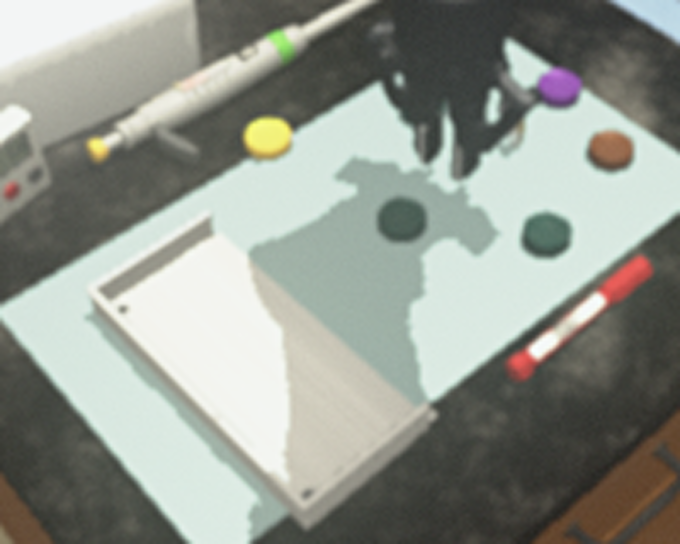

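Cap B is unmoved at (402,219). The tips, at crop (430,155) and (458,175), still float with no force. I'll probe further down in small steps.

play_rows([
  [0, 0, 0.1, 0, 0.75],
  [0, 0, 0.2, 0, 0.75],
  [0, 0, 0.2, 0, 0.75],
  [0, 0, 0.2, 0, 0.75],
])

```text
clock: 5.9
eef_pos: [511.8, -276.5, 2.4]
tool_rot: [-3.142, -0.0, 1.781]
force: [-0.6, -0.2, -0.1]
width: 21.1
```

play_rows([
  [0, 0, 0.1, 0, 0.75],
  [0, 0, 0.2, 0, 0.75],
  [0, 0, 0.2, 0, 0.75],
  [0, 0, 0.2, 0, 0.75],
])

```text
clock: 6.3
eef_pos: [511.8, -276.4, 0.4]
tool_rot: [-3.142, -0.0, 1.781]
force: [0.3, -0.5, -0.1]
width: 21.6
```

```bash
python3 - <<'E'
from h import *
np.set_printoptions(precision=1,suppress=True)
S=np.load("scene0.npz")
for z in(0,5,10,15,20): print(z,plane(S,(140+444/3.4,140+168/3.4),z))
E
```

```text
0 [ 522.2 -286.2    0. ]
5 [ 518.7 -282.8    5. ]
10 [ 515.3 -279.4   10. ]
15 [ 511.8 -275.9   15. ]
20 [ 508.3 -272.5   20. ]
```

play_rows([
  [0, 0, 0.1, 0, 0.75],
  [0, 0, 0.2, 0, 0.75],
  [0, 0, 0.2, 0, 0.75],
  [0, 0, 0.2, 0, 0.75],
])

```text
clock: 6.7
eef_pos: [511.8, -276.5, -1.6]
tool_rot: [-3.142, -0.0, 1.781]
force: [-0.3, -0.3, -0.0]
width: 21.3
```

play_rows([
  [0, 0, 0.1, 0, 0.75],
  [0, 0, 0.2, 0, 0.75],
  [0, 0, 0.2, 0, 0.75],
  [0, 0, 0.2, 0, 0.75],
])

```text
clock: 7.1
eef_pos: [511.8, -276.5, -3.6]
tool_rot: [-3.142, -0.0, 1.781]
force: [0.3, 0.1, 0.1]
width: 21.2
```

```bash
python3 - <<'E'
from cell import viewer,status
import cv2
d=viewer.get_image("scene")['img'][165:215,240:300]
cv2.imwrite("pics/b3.png",cv2.resize(d,None,fx=10,fy=10,interpolation=cv2.INTER_CUBIC)[:,:,::-1])
print(status.read_state()['force'])
E
```

```text
[ 0.01156058  0.0239895  -0.21287755]
```

View pics/b3.png

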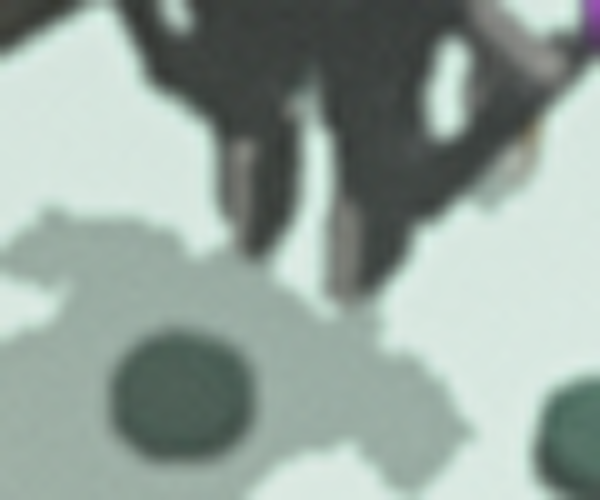

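Tips are at full-image (265.5,191) and (275.5,195), cap B at (258,204). The shadow nearly meets the tips, so they are only a few mm up. I'll go a little lower.

play_rows([
  [0, 0, 0.1, 0, 0.75],
  [0, 0, 0.2, 0, 0.75],
  [0, 0, 0.2, 0, 0.75],
  [0, 0, 0.2, 0, 0.75],
])

```text
clock: 7.55
eef_pos: [511.8, -276.5, -5.6]
tool_rot: [-3.142, -0.0, 1.781]
force: [-0.3, 1.0, -0.3]
width: 21.2
```

```bash
python3 - <<'E'
from h import *
np.set_printoptions(precision=1,suppress=True)
S=np.load("scene0.npz")
for z in(0,3,6,9): print(z,plane(S,(265.5,190.8),z),plane(S,(275.5,195),z))
E
```

```text
0 [ 527.1 -273.5    0. ] [ 500.2 -282.1    0. ]
3 [ 525.  -271.5    3. ] [ 498.2 -280.1    3. ]
6 [ 522.9 -269.5    6. ] [ 496.2 -278.     6. ]
9 [ 520.8 -267.5    9. ] [ 494.3 -276.     9. ]
```

Tips are now about 1–2 mm above the bench by ray-casting. I'll raise 1 mm and push gently, then check that the cap is moving.

play_rows([
  [0.8, 0, -0.1, 0, 0.75],
  [1.6, 0, -0.1, 0, 0.75],
  [2.2, 0, -0.1, 0, 0.75],
  [2.8, 0, -0.1, 0, 0.75],
  [3.5, 0, -0.1, 0, 0.75],
  [4.2, 0, -0.1, 0, 0.75],
  [5, 0, -0.1, 0, 0.75],
  [5.8, 0, -0.1, 0, 0.75],
])

```text
clock: 8.35
eef_pos: [499.6, -219.1, -4.6]
tool_rot: [3.142, -0.0, 1.781]
force: [-0.9, -0.6, -0.4]
width: 21.2
```

```bash
python3 look.py b4 scene
```

```text
scene [300.2 208.9] [ 13  13 124] [ 424.  -288.9    8. ]
scene [250.4 212.1] [ 14  14 129] [ 494.4 -195.7    8. ]
[ 499.3 -217.1   -4.6] [-1.   1.2  0.4]
```

It's working: cap B moved to (494,−196), 22 mm ahead of the TCP.

play_rows([
  [0.8, 0, 0, 0, 0.75],
  [1.6, 0, 0, 0, 0.75],
  [2.4, 0, 0, 0, 0.75],
  [3.2, 0, 0, 0, 0.75],
  [4, 0, 0, 0, 0.75],
  [4.8, 0, 0, 0, 0.75],
  [5.5, 0, -0.05, 0, 0.75],
  [6.2, 0, -0.1, 0, 0.75],
])

```text
clock: 9.2
eef_pos: [486.7, -158.5, -3.5]
tool_rot: [3.141, 0.0, 1.781]
force: [-0.3, -1.4, -0.2]
width: 21.4
```

play_rows([
  [0.7, 0, -0.1, 0, 0.75],
  [1.4, 0, -0.2, 0, 0.75],
  [2.1, 0, -0.3, 0, 0.75],
  [2.8, 0, -0.35, 0, 0.75],
  [3.5, 0, -0.35, 0, 0.75],
  [4.2, 0, -0.35, 0, 0.75],
  [4.7, 0, -0.35, 0, 0.75],
  [5, 0, -0.35, 0, 0.75],
])

```text
clock: 10.0
eef_pos: [476.9, -110.2, 0.4]
tool_rot: [3.14, 0.001, 1.781]
force: [-0.6, -2.6, 5.3]
width: 21.4
```

```bash
python3 look.py b5 scene
```

```text
scene [263.7 171.3] [12 10 98] [ 576.  -312.2    8. ]
scene [300.3 208.8] [ 13  12 119] [ 423.9 -289.1    8. ]
[ 476.9 -109.7    0.4] [ 0.  -1.9  4.4]
```

View pics/b5_scene.png

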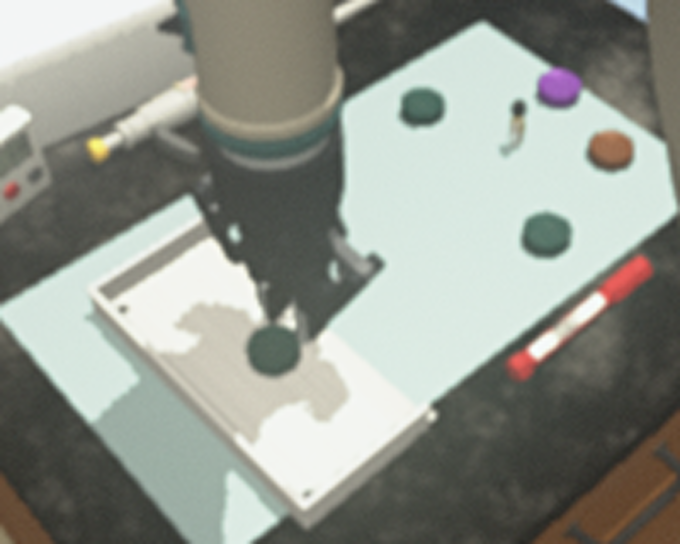

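Cap B is in the pan at crop (273,350), flat, with the fingers just behind it. A light 4–5 N upward force suggests a tip brushes the floor, so I'll rise 2 mm and push the last stretch.

```bash
python3 - <<'E'
from h import *
S=np.load("scene0.npz")
print(plane(S,(140+273/3.4,140+350/3.4),9))
E
```

```text
[470.99897104 -89.56692849   9.        ]
```

play_rows([
  [0, 0, -0.1, 0, 0.75],
  [0, 0, -0.2, 0, 0.75],
  [0.4, 0, -0.2, 0, 0.75],
  [0.8, 0, -0.2, 0, 0.75],
  [1.1, 0, -0.2, 0, 0.75],
  [1.3, 0, -0.2, 0, 0.75],
  [1.3, 0, -0.2, 0, 0.75],
])

```text
clock: 10.75
eef_pos: [473.5, -96.9, 1.8]
tool_rot: [-3.141, -0.0, 1.782]
force: [0.0, 1.0, 0.0]
width: 21.0
```

play_rows([
  [-1.5, 0, 0, 0, 0.75],
  [-3, 0, -2, 0, 0.75],
  [-5, 0, -6, 0, 0.75],
  [-9, 1, -7, 0, 0.75],
  [-13.5, 2, -7, 1, 0.75],
  [-18, 3, -7, 1.5, 0.75],
  [-22, 4, -7, 1.5, 0.75],
  [-25, 5, -7, 1.5, 0.75],
])

```text
clock: 11.55
eef_pos: [574.5, -335.5, 71.8]
tool_rot: [-3.141, 0.001, 1.752]
force: [0.4, 0.2, 0.2]
width: 21.4
```

```bash
python3 look.py b6 scene top
```

```text
scene [263.7 171. ] [12 10 91] [ 577.1 -313.     8. ]
scene [300.4 208.9] [ 13  13 120] [ 423.8 -289.3    8. ]
scene [215.8 247. ] [ 14  12 119] [469.5 -76.3   8. ]
top [170. 217.] [ 17  17 240] [468.8 -75.3   8. ]
[ 575.5 -337.7   71.6] [-0.6 -0.5 -1.1]
```

Cap B sits at (469,−76), agreed by both views. Now I go behind cap A.

play_rows([
  [-1.5, 0.3, 0, 0, 0.75],
  [-2.6, 0.6, 0, 0, 0.75],
  [-2.6, 0.6, 2, 0, 0.75],
  [-2.6, 0.6, 4.5, 0, 0.75],
  [-2.6, 0.6, 6.3, 0, 0.75],
  [-2.6, 0.6, 7.2, 0, 0.75],
  [-2.6, 0.6, 7.6, 0, 0.75],
  [-2.6, 0.6, 7.6, 0, 0.75],
])

```text
clock: 12.45
eef_pos: [585.4, -355.8, -4.2]
tool_rot: [-3.141, -0.0, 1.755]
force: [-0.0, 0.9, 0.2]
width: 21.4
```

play_rows([
  [0.8, 0, 0, 0, 0.75],
  [1.6, 0, 0, 0, 0.75],
  [2.2, 0, 0, 0, 0.75],
  [2.8, 0, 0, 0, 0.75],
  [3.5, 0, 0, 0, 0.75],
  [4.2, 0, 0, 0, 0.75],
  [5, 0, 0, 0, 0.75],
  [5.8, 0, 0, 0, 0.75],
])

```text
clock: 13.25
eef_pos: [574.6, -298.3, -4.1]
tool_rot: [3.142, -0.0, 1.755]
force: [-0.3, -0.7, 0.0]
width: 21.4
```

```bash
python3 look.py a1 scene
```

```text
scene [254.1 179.5] [ 14  12 117] [ 570.1 -273.7    8. ]
scene [300.3 208.9] [ 13  13 122] [ 423.7 -289.     8. ]
scene [215.7 246.9] [ 14  13 132] [469.9 -76.3   8. ]
[ 574.5 -296.2   -4.1] [-0.6  1.8  0.9]
```

play_rows([
  [0.8, 0, 0, 0, 0.75],
  [1.6, 0, 0, 0, 0.75],
  [2.4, 0, 0, 0, 0.75],
  [3.2, 0, 0, 0, 0.75],
  [4, 0, 0, 0, 0.75],
  [4.8, 0, 0, 0, 0.75],
  [5.6, 0, 0, 0, 0.75],
  [6.4, 0, 0, 0, 0.75],
])

```text
clock: 14.1
eef_pos: [562.9, -235.4, -4.1]
tool_rot: [3.142, -0.0, 1.755]
force: [0.0, 0.0, -0.1]
width: 21.0
```

play_rows([
  [0.8, 0, 0, 0, 0.75],
  [1.6, 0, 0, 0, 0.75],
  [2.4, 0, 0, 0, 0.75],
  [3.2, 0, 0, 0, 0.75],
  [4, 0, 0, 0, 0.75],
  [4.8, 0, 0, 0, 0.75],
  [5.6, 0, 0, 0, 0.75],
  [6.2, 0, 0, 0, 0.75],
])

```text
clock: 14.9
eef_pos: [551.6, -174.2, -4.0]
tool_rot: [3.142, -0.0, 1.755]
force: [0.1, -0.2, -0.9]
width: 21.4
```

```bash
python3 look.py a2 scene top
```

```text
scene [197.7  74.8] [ 16  27 144] [1100.7 -475.9    8. ]
scene [220.8 208.5] [ 14  13 113] [ 548.9 -151.2    8. ]
scene [300.2 209. ] [ 13  11 122] [ 423.9 -288.7    8. ]
scene [217.2 245.6] [14 12 83] [470.4 -80.7   8. ]
top [286.2 238.9] [ 18  18 251] [ 424.5 -291.4    8. ]
[ 551.6 -173.7   -4. ] [ 0.9 -0.4  0.5]
```

play_rows([
  [0.7, 0, 0, 0, 0.75],
  [1.4, 0, -0.1, 0, 0.75],
  [2.1, 0, -0.2, 0, 0.75],
  [2.8, 0, -0.3, 0, 0.75],
  [3.5, 0, -0.4, 0, 0.75],
  [4.2, 0, -0.5, 0, 0.75],
  [4.9, 0, -0.55, 0, 0.75],
  [5.6, 0, -0.6, 0, 0.75],
])

```text
clock: 15.8
eef_pos: [542.3, -120.9, 2.7]
tool_rot: [3.14, 0.002, 1.754]
force: [0.9, -3.7, 4.6]
width: 21.1
```

play_rows([
  [0.7, 0, 0, 0, 0.75],
  [1.4, 0, 0, 0, 0.75],
  [2, 0, 0, 0, 0.75],
  [2.5, 0, 0, 0, 0.75],
  [2.8, 0, 0, 0, 0.75],
  [2.8, 0, 0, 0, 0.75],
])

```text
clock: 16.4
eef_pos: [537.1, -92.5, 2.7]
tool_rot: [3.14, 0.001, 1.755]
force: [0.3, -1.2, 7.0]
width: 21.5
```

```bash
python3 look.py a3 scene
```

```text
scene [300.4 208.9] [ 13  12 119] [ 423.8 -289.2    8. ]
scene [199.1 227.1] [10 13 63] [537.6 -81.3   8. ]
scene [215.8 247. ] [ 14  13 135] [469.7 -76.3   8. ]
[537.1 -92.5   2.7] [ 0.7 -0.9  7.5]
```

View pics/a3_scene.png

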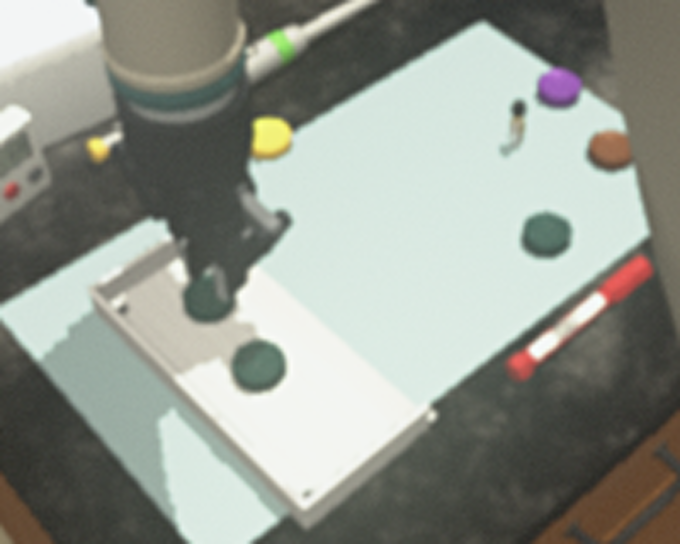

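Cap A is in the pan at crop (207,300), but the right fingertip is at (220,298), apparently resting on its rim (7 N upward). So the tips stand about 12 mm higher than the TCP, and I over-raised. I'll lift off straight up, look, and use lower heights from here on.

play_rows([
  [0, 0, -1, 0, 0.75],
  [0, 0, -3, 0, 0.75],
  [0, 0, -6, 0, 0.75],
  [-3, 0, -7, 0, 0.75],
  [-8, 0, -7, 0, 0.75],
  [-12, 0, -7, 0, 0.75],
  [-16, 0, -7, 0, 0.75],
  [-20, 0, -7, 0, 0.75],
])

```text
clock: 17.25
eef_pos: [572.7, -290.2, 72.3]
tool_rot: [-3.141, -0.001, 1.755]
force: [1.2, 0.3, -0.7]
width: 21.4
```

```bash
python3 look.py a4 scene top
```

```text
scene [300.3 208.9] [ 13  12 119] [ 423.9 -289.1    8. ]
scene [201. 227.] [ 13  11 122] [535.1 -84.6   8. ]
scene [214.4 246.3] [14 13 92] [473.1 -75.1   8. ]
top [175.7 180.9] [ 17  15 176] [537.3 -84.8   8. ]
[ 572.  -297.4   72. ] [-1.  -0.   0.2]
```

Cap A is at (536,−85): just inside the flat zone (about −90), with a thin margin. I'll nudge it 12 mm further with lower tips.

play_rows([
  [4, 0, 0, 0, 0.75],
  [8, 0, 0, 0, 0.75],
  [12, 0.1, 0, 0, 0.75],
  [15, 0.1, 0, 0, 0.75],
  [17, 0.1, 0, 0, 0.75],
  [17, 0.1, 0, 0, 0.75],
  [17, 0.1, 2, 0, 0.75],
  [17, 0.1, 4, 0, 0.75],
])

```text
clock: 18.15
eef_pos: [543.5, -122.8, 32.3]
tool_rot: [3.14, 0.001, 1.754]
force: [-0.3, 0.4, -0.2]
width: 21.6
```

play_rows([
  [0, 0, 1.5, 0, 0.75],
  [0, 0, 2.5, 0, 0.75],
  [0, 0, 3.1, 0, 0.75],
  [0, 0, 3.4, 0, 0.75],
  [0, 0, 3.6, 0, 0.75],
  [0, 0, 3.6, 0, 0.75],
])

```text
clock: 18.75
eef_pos: [543.0, -122.0, -3.8]
tool_rot: [3.141, 0.0, 1.755]
force: [-0.1, -0.6, 0.5]
width: 21.0
```

```bash
python3 look.py a5 scene
```

```text
scene [300.4 208.8] [ 13  12 117] [ 423.8 -289.4    8. ]
scene [200.8 226.5] [13 12 88] [536.3 -84.9   8. ]
scene [215.6 247. ] [ 14  13 140] [469.9 -76.1   8. ]
[ 543.1 -121.9   -3.7] [-0.2 -0.1 -0.2]
```

play_rows([
  [0, 0, 0.1, 0, 0.75],
  [0.5, 0, 0.15, 0, 0.75],
  [1, 0, 0.15, 0, 0.75],
  [1.5, 0, 0.15, 0, 0.75],
  [2, 0, 0.15, 0, 0.75],
  [2.5, 0, 0.15, 0, 0.75],
  [3, 0, 0.15, 0, 0.75],
  [3, 0, 0.15, 0, 0.75],
])

```text
clock: 19.6
eef_pos: [537.2, -91.1, -5.6]
tool_rot: [-3.142, -0.001, 1.756]
force: [1.0, 0.6, -0.4]
width: 21.3
```

```bash
python3 look.py a6 scene
```

```text
scene [300.4 208.8] [ 13  13 119] [ 423.9 -289.4    8. ]
scene [195.  230.2] [13 13 88] [536.4 -69.3   8. ]
scene [215.8 246.9] [ 14  13 134] [469.8 -76.4   8. ]
[537.3 -91.8  -5.5] [-0.6 -0.5 -0.5]
```

Cap A is now at (536,−69). Next I go behind cap C, above everything.

play_rows([
  [-1.5, 0, 0, 0, 0.75],
  [-3, 0, -2, 0, 0.75],
  [-4, 0, -5.5, 0, 0.75],
  [-7, -2.5, -7.5, 2, 0.75],
  [-11, -5, -7.5, 4, 0.75],
  [-14.5, -8, -7.5, 6, 0.75],
  [-18, -11.5, -7.5, 7.4, 0.75],
  [-21, -14.5, -7.5, 7.4, 0.75],
])

```text
clock: 20.45
eef_pos: [431.1, -328.0, 69.5]
tool_rot: [-3.141, 0.001, 1.623]
force: [1.2, -1.2, -0.1]
width: 21.8
```

```bash
python3 look.py c0 scene top; python3 -c "
from cell import status;s=status.read_state();print(s['eef_pos'],s['tool_rot'])"
```

```text
scene [300.1 207.7] [ 15  13 119] [ 426.7 -291.3    8. ]
scene [194.9 231. ] [ 14  11 121] [534.8 -68.    8. ]
scene [215.6 246.6] [ 14  12 135] [470.6 -76.6   8. ]
top [166.2 183.3] [ 18  17 235] [532.9 -66.9   8. ]
top [170.1 216.9] [ 18  17 244] [468.8 -75.4   8. ]
top [286.6 238.6] [ 18  19 257] [ 424.9 -292.     8. ]
[ 427.  -332.9   69.1] [ 0.   0.3 -0.7]
[ 426.96923163 -332.88864126   69.11572034] [-3.13697222  0.0036163   1.61346414]
```

play_rows([
  [-0.8, 0, 0, 0, 0.75],
  [-0.8, 0, 0, 0, 0.75],
  [-0.8, 0, 2.5, 0, 0.75],
  [-0.8, 0, 5, 0, 0.75],
  [-0.8, 0, 6.5, 0, 0.75],
  [-0.8, 0, 7.2, 0, 0.75],
  [-0.8, 0, 7.5, 0, 0.75],
  [-0.8, 0, 7.5, 0, 0.75],
])

```text
clock: 21.35
eef_pos: [434.3, -332.8, -5.5]
tool_rot: [3.141, -0.0, 1.627]
force: [0.1, 0.3, 0.3]
width: 21.3
```

```bash
python3 look.py c1 scene
```

```text
scene [300.4 207.6] [ 14  14 123] [ 426.5 -292.1    8. ]
scene [194.9 231. ] [ 13  11 121] [534.7 -68.    8. ]
scene [215.7 246.8] [ 14  13 134] [470.1 -76.5   8. ]
[ 434.4 -333.2   -5.1] [ 0.5  0.8 -0.8]
```

View pics/c1_scene.png

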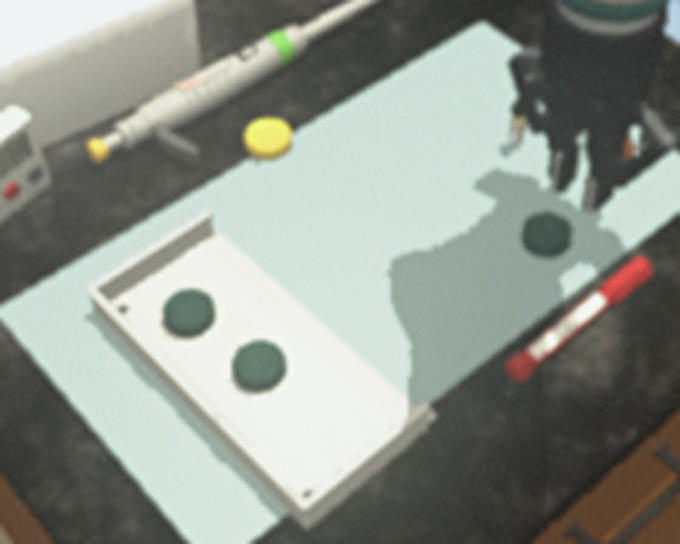

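Caps A and B lie flat in the pan at crop (189,313) and (259,365). The fingers stand behind cap C, which is at (546,234). The TCP is 7 mm off the line, so I'll correct sideways and then push.

play_rows([
  [0, -0.4, 0, 0, 0.75],
  [0, -0.8, 0.1, 0, 0.75],
  [0, -0.8, 0.15, 0, 0.75],
  [0.7, -0.8, 0.15, 0, 0.75],
  [1.4, -0.8, 0.15, 0, 0.75],
  [2, -0.8, 0.15, 0, 0.75],
  [2.6, -0.8, 0.15, 0, 0.75],
  [3.2, -0.8, 0.15, 0, 0.75],
])

```text
clock: 22.2
eef_pos: [424.0, -301.0, -7.0]
tool_rot: [3.141, -0.0, 1.626]
force: [0.1, 0.5, 0.2]
width: 21.5
```

play_rows([
  [0.8, 0, 0, 0, 0.75],
  [1.6, 0, 0, 0, 0.75],
  [2.4, 0, 0, 0, 0.75],
  [3.2, 0, 0, 0, 0.75],
  [4, 0, 0, 0, 0.75],
  [4.8, 0, 0, 0, 0.75],
  [5.6, 0, 0, 0, 0.75],
  [6.4, 0, 0, 0, 0.75],
])

```text
clock: 23.0
eef_pos: [420.4, -237.3, -7.1]
tool_rot: [3.142, 0.0, 1.626]
force: [1.2, -0.3, 0.5]
width: 21.7
```

```bash
python3 look.py c2 scene
```

```text
scene [278.  226.9] [ 15  13 141] [ 420.1 -212.9    8. ]
scene [195.  231.2] [ 13  12 121] [534.2 -67.9   8. ]
scene [215.8 247.4] [ 15  13 120] [468.9 -75.8   8. ]
[ 420.2 -235.5   -7.1] [-0.5  1.2 -0.7]
```

play_rows([
  [0.8, 0, 0, 0, 0.75],
  [1.6, 0, 0, 0, 0.75],
  [2.4, 0, 0, 0, 0.75],
  [3.2, 0, 0, 0, 0.75],
  [4, 0, 0, 0, 0.75],
  [4.8, 0, 0, 0, 0.75],
  [5.6, 0, 0, 0, 0.75],
  [6.4, 0, 0, 0, 0.75],
])

```text
clock: 23.85
eef_pos: [416.9, -173.7, -7.1]
tool_rot: [3.141, 0.0, 1.625]
force: [-0.7, -0.6, 0.3]
width: 21.2
```

play_rows([
  [0.7, 0, 0, 0, 0.75],
  [1.4, 0, 0, 0, 0.75],
  [2.1, 0, -0.05, 0, 0.75],
  [2.8, 0, -0.1, 0, 0.75],
  [3.5, 0, -0.15, 0, 0.75],
  [4.2, 0, -0.2, 0, 0.75],
  [4.9, 0, -0.2, 0, 0.75],
  [5.5, 0, -0.2, 0, 0.75],
])

```text
clock: 24.65
eef_pos: [413.9, -118.8, -5.0]
tool_rot: [3.141, 0.0, 1.626]
force: [-0.5, -0.9, -0.5]
width: 21.4
```

```bash
python3 look.py c3 scene
```

```text
scene [195.1 231.1] [ 13  11 118] [534.3 -68.    8. ]
scene [215.4 246.9] [ 14  13 129] [470.4 -75.8   8. ]
scene [239.4 257.6] [14 13 88] [415.5 -96.8   8. ]
[ 413.9 -117.5   -5. ] [ 0.   0.5 -0.6]
```

Cap C is at about (415,−97). 23 mm more puts it at about −74, then I retreat.

play_rows([
  [0.7, 0, 0, 0, 0.75],
  [1.3, 0, 0, 0, 0.75],
  [1.8, 0, 0, 0, 0.75],
  [2.1, 0, 0, 0, 0.75],
  [2.3, 0, 0, 0, 0.75],
  [2.3, 0, 0, 0, 0.75],
])

```text
clock: 25.3
eef_pos: [412.6, -96.0, -5.1]
tool_rot: [3.141, -0.0, 1.626]
force: [0.1, -0.6, -0.3]
width: 21.4
```

play_rows([
  [-1.5, 0, 0, 0, 0.75],
  [-3, 0, -2, 0, 0.75],
  [-4, 0, -5.5, 0, 0.75],
  [-6, 0, -10, 0, 0.75],
  [-10, 0, -14, 0, 0.75],
  [-15, 0, -16, 0, 0.75],
  [-20, 0, -16, 0, 0.75],
  [-25, 0, -16, 0, 0.75],
])

```text
clock: 26.1
eef_pos: [425.5, -339.4, 156.2]
tool_rot: [3.14, 0.002, 1.625]
force: [1.0, -0.1, -0.0]
width: 21.7
```

play_rows([
  [-5, 0, 0, 0, 0.75],
  [-10, 0, 0, 0, 0.75],
  [-15, 0, 0, 0, 0.75],
  [-20, 0, 0, 0, 0.75],
  [-20, 0, 0, 0, 0.75],
  [-20, 0, 0, 0, 0.75],
])

```text
clock: 26.7
eef_pos: [435.5, -536.9, 153.7]
tool_rot: [-3.141, -0.002, 1.623]
force: [-0.5, 0.6, -0.5]
width: 21.1
```

```bash
python3 look.py f scene top
```

```text
scene [195.1 231.1] [ 13  11 119] [534.2 -68.    8. ]
scene [215.8 248. ] [14 12 98] [467.7 -74.8   8. ]
scene [231.4 265.6] [ 15  14 145] [411.4 -72.1   8. ]
top [166.2 183.2] [ 18  17 234] [533.  -66.9   8. ]
top [170. 217.] [ 17  17 243] [468.8 -75.4   8. ]
top [167.5 248.2] [ 18  18 253] [410.8 -71.7   8. ]
[ 437.  -534.4  154.6] [ 0.3 -0.4 -0.5]
```

View pics/f_top.png

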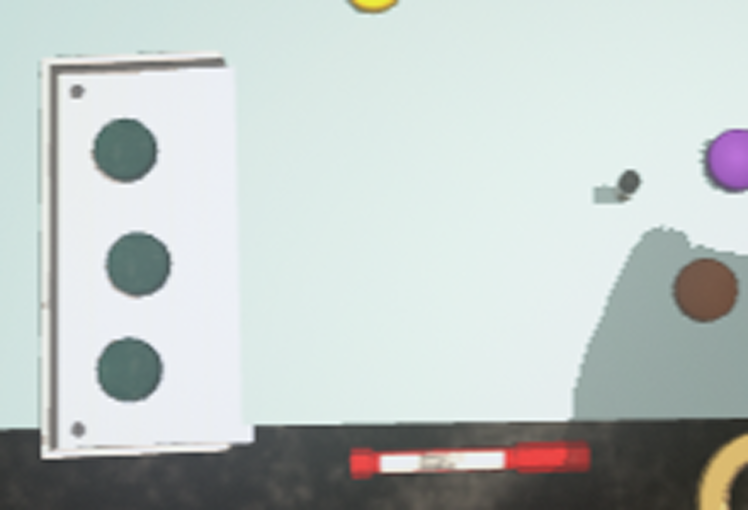

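View pics/f_scene.png

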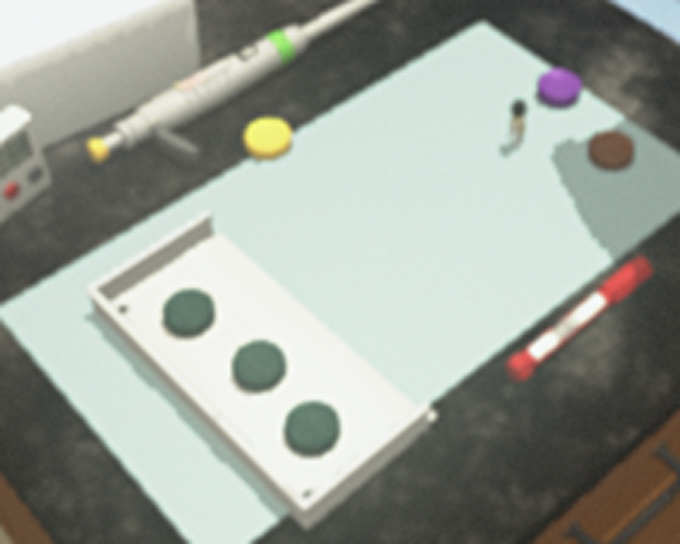

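All three caps lie flat in the pan, at top-crop (125,150), (138,264) and (129,370). The vial at (628,182), the marker and the pipette are where they were, and the arm is clear of everything.

```bash
python3 -c "
from cell import order; print(order.finish_job())"
```

```text
the job is handed in; nothing more can be done
None
```

All three green caps are in the pan, lying flat on its floor and wholly inside. I swept them in one at a time with partly closed fingertips and handed the job in at about 27 s.

- **Final positions:** both cameras agree to about 2 mm on the caps, at roughly (533,−67), (469,−75) and (411,−72). All are past the ramp and clear of the walls.
- **Things left alone:** in the last pictures the vial stands upright, and it, the marker, the pipette and the coloured decoy caps look unmoved. I judged that by eye rather than measuring it again.
- **Forces:** the highest wrist force I read was about 8 N, and the arm was clear of everything at the end.

**What went wrong:**
- **Tip height:** the fingertips stood higher than `ctrl.tip_reach` implied, by roughly 20 mm at the closure I used. My first pass went over the top of cap_B (my label for the middle cap).
- **Tip on a cap:** while entering the pan, one fingertip seems to have ridden onto the rim of cap_A (the one farthest from the robot), pressing at about 7 N. I lifted straight off and pushed that cap home with lower tips. The pictures showed no tipping or lifting. A similar 4–5 N brush came with cap_B.

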